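# Set the mitre fence and register a bracket blank

## Robot

A 6-joint arm with a two-finger parallel gripper is mounted at the origin on the work surface. World frame = base frame: x ahead of the robot, y to its left, z up, the work surface at z = 0. Lengths are in m, angles in degrees, forces in N, time in s.
With the tool pointing down it reaches from about 0.35 to 0.875 m from the base axis. Payload 15.5 kg.
Tool frame: the origin (TCP) lies at the very end of the fingers, on their centre line; the grasp point (between the pads) lies 19 mm behind it; z points along the fingers, y is the line along which they close (so a half turn about z gives the same grasp; the last joint's range is limited). The gripper opens to 85 mm and grips with 20 to 120 N. Pads are 22 mm wide; open, the fingers measure 114 mm over their backs; the gripper's body (76 mm by 85 mm) begins 54 mm behind the grasp point. The pads swing forward as they close: fully open they stand 13 mm farther back than shut.
Start: joints at [61.507, 28.281, 77.091, -0, 74.628, -5.472], TCP at [0.244, 0.575, 0.231] pointing down, gripper open.
Joint ranges: [-166.48, 166.48], [-47.26, 123.95], [12.59, 153.08], [-70.14, 250.14], [6.76, 159.57], [-176.63, 176.63]. Speed limits (degrees/s): [108.29, 108.29, 147.25, 172.46, 172.46, 172.46].

## Interface

Orientations are given as a 3x3 rotation matrix whose columns are the frame's x, y, z axes.
In Python, from workcell import state, camera, camera_model, job_done gives the robot as it stands.
- The arm moves only by the tool servo_tool, never from a script. Its argument "plan" is a list of rows, each a list of 2 entries, a list of its own where there are three numbers: the shift along the tool's x, y, z in cm, then the turn, a rotation vector about the tool's x, y, z in degrees. In form: [[[tx, ty, tz], [wx, wy, wz]], ...]. A call has 1 to 5 rows; each row is the pose to reach, as a shift and turn from the pose commanded when the call began, along the tool's axes at that moment; what a row does not reach only later rows make up. A row lasts 1/8 s, in which the tool goes at most 62.5 mm and 10.7 degrees, less where a joint would pass 70% of its speed; a pose out of reach is approached as far as the arm can. A call with a gripper value outside its range is refused whole. "hand" is the opening, from 0 (shut) to 1 (fully open), set as the call begins (left out, the last holds). The fingers move at their own pace and stop on an object; "grip_force" is the grip in N (left out, the last holds). Time passes only in rows, so rows that repeat a pose let the fingers close. It gives the time, the measured TCP pose, the force, the opening and the grip force at its end, in the units of the state.
- state(): the state, without advancing time (a new reading comes with each control period).
- camera(name): name is "scene" or "top" or "wrist"; returns the picture (480x640x3 uint8, red, green, blue); there is no depth.
- camera_model(name): a dict with "mtx" (3x3 intrinsics, pixels), "dist_coeffs" ([k1, k2, p1, p2, k3] as OpenCV has them; the pictures are not rectified), "R" (3x3) and "t" (3): a world point X has camera coordinates R X + t; the wrist camera has in their place "T_tool_cam" (4x4, takes a point from camera to tool coordinates, whose origin is the TCP and whose axes are the flange's). Camera axes: x right, y down, z forward; pixel columns grow to the right and rows downward; lengths in m; the calibration is good to about 2 mm. A picture is of the moment at which its call begins: read the wrist's pose just before it. camera_model takes no time and is no camera call.
- job_done(): hands the job in; it is judged then, once.
The state is a dict: "t": time; "joint_pos": joint angles; "qd": joint speeds; "joint_torque": joint torques, N m; "tool_pos": TCP position; "eef_rot": TCP orientation; "contact_force": force on the tool from outside, world axes, zero at the start; "ft_torque": the same for the moment, N m; "opening": finger opening in m; "finger_force": force on a finger pad.
Only numpy, scipy, OpenCV 4.12 (cv2) and the standard library are available. Lean on these libraries where they do the work, as an engineer would, in place of code of your own. Each camera call takes 0.05 s, during which the arm holds its last target. There are 200 camera calls.

## Task

Swing the fence of the mitre jig round until its yellow pointer lines up with the red angle mark. Then register the orange anodised bar in the fence's inside corner: slide it until one end sits against the fence's stop foot and one long side lies flat against the fence, and finish by pressing it home against the fence with a steady push of about 7 N; only friction holds the fence, and it must still be on the mark at the end. Leave the bar lying flat, and leave the piston, the spring and the screwdriver where they are.

Things in the scene. Friction and masses are not known exactly. Their poses are not given: they have to be found in the camera images.
- jig: aluminium base plate of the mitre jig, 300 (x) x 270 (y) x 10 mm thick, fixed to the bench. Origin: centre of its underside. The fence's pivot stands at x = +20, y = -100 mm in this frame; black scale ticks are engraved on an arc about the pivot.
- fence: steel fence: a lever on a vertical pivot, held only by friction (about 0.9 N m). Origin: pivot axis at the plate's top face, 10 mm above the bench; y runs along the fence to the pointer, z up. Blade (long bar, collider fence_c0): x = -7 to 7, y = -9 to 166, z to 23.5 mm; boss of radius 16 mm at the pivot. Turns from -0.95 to 0.5 rad (counter-clockwise from above) off the jig's y axis.
- fence_corner (a point): inside corner, at plate level, between the fence's registering face (its -x face, x = -7 mm) and the stop face (y = 30 mm) of the stop foot, a block on that side of the fence at x = -47 to -5, y = 18 to 30 mm, 23.5 mm high (fence frame).
- fence_tip (a point): tip of the fence's yellow pointer, 173 mm from the pivot along the fence's y, 6 mm above the plate; a yellow line also runs along the fence's top.
- fence_post (a point): centre of the top of the black upright post on the fence by which it is pushed: diameter 16 mm, at y = 150 mm in the fence frame, from 23.5 to 65.5 mm above the plate.
- angle_mark: red angle mark clamped flat on the plate, 4 mm high. Origin: on the fence's pivot axis at the plate's top face; its y axis points from the pivot along the commanded direction of the fence. The red block spans y = 179 to 208 mm, 10 mm wide.
- mark_point (a point): near end of the red mark, 184 mm from the pivot along the commanded direction, 4 mm above the plate.
- bar: loose orange anodised aluminium flat bar (the bracket blank), 30 (x) x 100 (y) x 14 mm high, about 0.12 kg, lying on the plate on the fence's -x side. Origin: centre of its underside; y is its long axis. Home in the corner, its origin is at x = -22, y = 80 mm in the fence frame.
- piston: aluminium engine piston standing on the bench, diameter 52, 50 mm high; leave alone. Origin: centre of its underside.
- valve_spring: steel coil valve spring standing on the bench, diameter 32, 49 mm high; leave alone. Origin: centre of its underside.
- screwdriver: screwdriver with a red handle lying on the bench, 190 mm long along its x; leave alone. Origin: under its middle.

How it is judged (in metres and radians):
On the way, in this order (a step that is already met when the one before it is completed fails the run):
1. the fence stands on the red angle mark (angle between the y axis of fence and the y axis of angle_mark, either way round below 0.026 rad), for 0.3 s.
2. the bar, in the corner, is pressed home against the fence blade with more than 2 N (x of bar in the frame of fence between -0.024 and -0.019 m and y of bar in the frame of fence between 0.077 and 0.082 m and angle between the y axis of bar and the y axis of fence, either way round below 0.03 rad and angle between bar's own z axis and vertical below 0.05 rad and contact force between bar and fence_c0 above 2 N), for 0.15 s.
At the end, for the whole second after the job is handed in: The fence lies within 0.026 rad (1.5 degrees) of the red mark's direction; the bar lies flat on the plate at rest with its origin at x = -24 to -19 mm and y = 77 to 82 mm in the fence frame, that is within 2 mm of touching the fence and the stop foot, and its long axis within 0.03 rad of the fence (angle between the y axis of fence and the y axis of angle_mark, either way round below 0.026 rad and x of bar in the frame of fence between -0.024 and -0.019 m and y of bar in the frame of fence between 0.077 and 0.082 m and angle between the y axis of bar and the y axis of fence, either way round below 0.03 rad and angle between bar's own z axis and vertical below 0.05 rad and z of bar in the frame of fence below 0.003 m and linear speed of bar below 0.01 m/s).
It fails at once if the piston is moved more than 15 mm (distance of piston from where it was at the start of the episode above 0.015 m).
It fails at once if the valve spring is moved more than 15 mm (distance of valve_spring from where it was at the start of the episode above 0.015 m).
It fails at once if the screwdriver is moved more than 15 mm (distance of screwdriver from where it was at the start of the episode above 0.015 m).
It also fails if it takes over 72 s, if anything falls off the work surface, if the arm or the gripper's body presses on something with over 40 N, if the wrist force passes 120 N, or if a joint passes its speed limit or range.

## Working session

There is one attempt and no reset: what is moved stays moved. The work goes in short steps, Python scripts to look and compute and a tool call to move; the robot and the scene stay as the last step left them, time stands still between calls to the robot, and variables do not carry over. Pictures are saved under pics/ and viewed, at most 10 in all, crops included, and the job is handed in when it is done.

Besides the shell and the picture viewer there is one more tool, called after ">>>" in YAML: its name, and indented under it one key for each argument. servo_tool: Moves the arm, as the interface text tells. Its arguments: {"type":"object","properties":{"plan":{"type":"array"},"hand":{"type":"number"},"grip_force":{"type":"number"}},"required":["plan"]}

```bash
mkdir -p pics
python3 - <<'E'
from workcell import *
import cv2,numpy as np
for n in("top","scene"):
    im=camera(n);cv2.imwrite(f"pics/{n}0.png",im[:,:,::-1])
    m=camera_model(n);print(n,{k:np.round(v,4).tolist() for k,v in m.items()})
s=state();print(s['t'],s['tool_pos'],np.round(s['eef_rot'],3).tolist(),s['opening'],s['contact_force'])
E
```

```text
top {'mtx': [[591.0303, 0.0, 316.5182], [0.0, 591.0303, 237.7239], [0.0, 0.0, 1.0]], 'dist_coeffs': [-0.1827, 0.0, 0.0, 0.0, 0.0], 'R': [[0.0681, -0.9977, -0.0039], [-0.9752, -0.0657, -0.2114], [0.2107, 0.0182, -0.9774]], 't': [0.0103, 0.5801, 1.0933]}
scene {'mtx': [[438.7949, 0.0, 321.1581], [0.0, 438.7949, 246.2693], [0.0, 0.0, 1.0]], 'dist_coeffs': [0.0204, 0.0, 0.0, 0.0, 0.0], 'R': [[0.237, 0.9713, -0.0195], [0.7599, -0.1979, -0.6192], [-0.6053, 0.132, -0.785]], 't': [-0.1581, -0.3623, 1.2194]}
0.1 [0.24425633 0.57496439 0.23075169] [[-0.92, 0.391, -0.001], [0.391, 0.92, -0.001], [0.0, -0.001, -1.0]] 0.08550272134687445 [0.27989999 0.1337346  0.72450084]
```

View pics/top0.png

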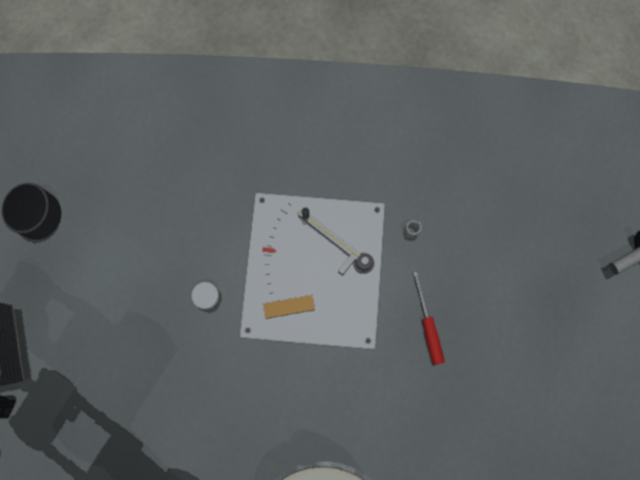

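View pics/scene0.png

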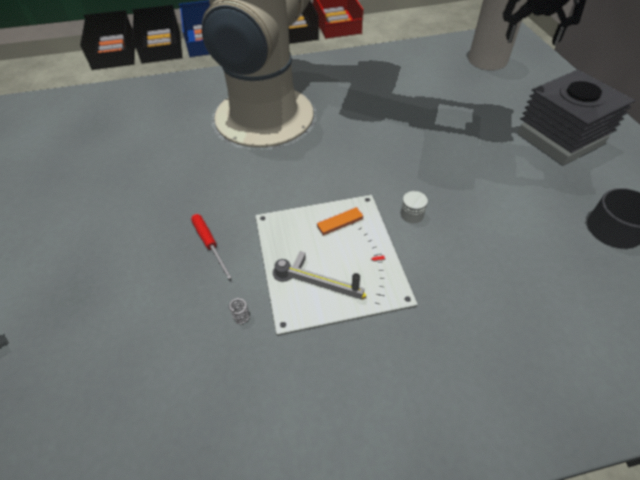

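The top view shows the plate at about (241–384, 193–348) and the pivot boss at (364,262). The fence points to the post at (305,213), the red mark is at (269,250) and the bar is at (289,307). The piston (205,296), spring (413,229) and screwdriver (430,320) are all clear of the plate. The scene view agrees. Next I'll measure.

```bash
cat > h.py <<'E'
import cv2,numpy as np
from workcell import *
def ray(n,px,z,s=None):
    m=camera_model(n);px=np.array(px,float).reshape(-1,1,2)
    d=cv2.undistortPoints(px,np.array(m["mtx"]),np.array(m["dist_coeffs"]))[:,0]
    d=np.c_[d,np.ones(len(d))]
    if n=="wrist":
        T=np.array(m["T_tool_cam"]);Rt=np.array(s['eef_rot']);R=Rt@T[:3,:3];c=Rt@T[:3,3]+s['tool_pos']
    else:
        R=np.array(m["R"]).T;c=-R@np.array(m["t"])
    w=d@R.T
    return c+w*((z-c[2])/w[:,2])[:,None]
def blobs(mask,k=1):
    c,_=cv2.findContours(mask.astype(np.uint8),cv2.RETR_EXTERNAL,cv2.CHAIN_APPROX_NONE)
    return sorted(c,key=cv2.contourArea)[::-1][:k]
def masks(im):
    h=cv2.cvtColor(im,cv2.COLOR_RGB2HSV);H,S,V=[h[...,i].astype(int) for i in range(3)]
    return dict(red=((H<6)|(H>174))&(S>130)&(V>70),orange=(H>=8)&(H<19)&(S>110)&(V>70),yellow=(H>=20)&(H<34)&(S>35)&(V>80),plate=(V>115)&(S<40),dark=(V<45))
def cen(c):
    m=cv2.moments(c);return [m['m10']/m['m00'],m['m01']/m['m00']]
def ang(v): return np.degrees(np.arctan2(-v[0],v[1]))  # ccw from world y
E
cat > m.py <<'E'
from h import *
import sys
out={}
for n in("top","scene"):
    im=camera(n);M=masks(im)
    if len(sys.argv)>1: cv2.imwrite(f"pics/{n}{sys.argv[1]}.png",im[:,:,::-1])
    pl=max(blobs(cv2.morphologyEx(M['plate'].astype(np.uint8),cv2.MORPH_CLOSE,np.ones((5,5))),3),key=cv2.contourArea)
    P=ray(n,pl.reshape(-1,2),.010)[:,:2]
    r=cv2.minAreaRect((P*1000).astype(np.float32));print(n,'plate',np.round(r[0],1),np.round(r[1],1),round(r[2],2))
    c=np.array(r[0])/1000;a=np.radians(r[2]);a=(a+np.pi/4)%(np.pi/2)-np.pi/4
    R=np.array([[np.cos(a),-np.sin(a)],[np.sin(a),np.cos(a)]])
    piv=c+R@[.02,-.1];print(' pivot',piv,'yaw',np.degrees(a))
    # red near mark: inside plate
    x0,y0,w,h=cv2.boundingRect(pl)
    roi=np.zeros(im.shape[:2],bool);roi[y0:y0+h,x0:x0+w]=1
    b=blobs(M['red']&roi)[0];q=ray(n,[cen(b)],.014)[0,:2]
    print(' mark',q,'r',np.linalg.norm(q-piv),'ang',ang(q-piv))
    b=blobs(M['orange']&roi)[0];Q=ray(n,b.reshape(-1,2),.024)[:,:2]
    r=cv2.minAreaRect((Q*1000).astype(np.float32));print(' bar',np.round(r[0],1),np.round(r[1],1),round(r[2],2), 'cen',ray(n,[cen(b)],.024)[0,:2])
    ys=np.argwhere(M['yellow']&roi)[:,::-1]
    if len(ys)>10:
        Y=ray(n,ys,.0335)[:,:2];v=cv2.fitLine((Y*1000).astype(np.float32),cv2.DIST_HUBER,0,.01,.01).ravel()
        e=Y@v[:2];f=Y[np.abs(e-e.max()).argmin()];g=Y[np.abs(e-e.min()).argmin()]
        far=max((f,g),key=lambda p:np.linalg.norm(p-piv));
        print(' yellow n',len(ys),'ang',ang(v[:2]),'tip',far,np.linalg.norm(far-piv),ang(far-piv),'mean ang',ang(Y.mean(0)-piv))
    d=blobs(cv2.erode(M['dark'].astype(np.uint8),None,iterations=0)&roi,4)
    print(' dark',[(np.round(cen(k),1).tolist(),cv2.contourArea(k),ray(n,[cen(k)],.0755)[0,:2].round(4).tolist()) for k in d if cv2.contourArea(k)>8])
E
python3 m.py
```

```text
top plate [525.1  52.5] [272.3 300.7] 88.92
 pivot [ 0.5431963  -0.04786265] yaw -1.0777130126953232
 mark [0.55679082 0.14530454] r 0.19364496228656974 ang -4.025666135893984
 bar [444.1  96. ] [27.1 95.7] 13.48 cen [0.44438764 0.09444686]
 yellow n 96 ang -34.59108 tip [0.63691225 0.09122368] 0.16771310317332905 -33.97197128946553 mean ang -34.75921527119797
 dark []
scene plate [204.4 -15.6] [1634.4 1219.1] 10.48
 pivot [ 0.2422864 -0.110319 ] yaw 10.483423233032227
 mark [ 0.39123831 -0.19528794] r 0.17148292918972088 ang -119.70240156276883
 bar [447.4  95.8] [ 33.9 100.1] 14.03 cen [0.4476874  0.09471716]
 yellow n 607 ang -92.050354 tip [-0.40810578 -0.24596675] 0.6643871609352905 101.78090081874299 mean ang -3.9812999494298302
 dark [([556.6, 122.2], 1650.0, [0.3222, 0.6628]), ([128.8, 52.6], 1542.5, [-0.2973, -0.3431]), ([612.0, 229.3], 1218.0, [0.6462, 0.5783]), ([240.0, 58.7], 880.0, [-0.1778, -0.0318])]
```

The top view fits the given sizes: plate 272×301 mm, and the mark at a radius of 193.6 mm against 193.5 expected. The mark lies at −4.0° and the fence at about −34.6°. The bar is at (0.444, 0.094), turned +13.5°. I'll move above the post at (0.628, 0.076).

>>> servo_tool:
  plan:
    - [[-54.9, -30.9, 8], [0, 0, 101.6]]
    - [[-54.9, -30.9, 8], [0, 0, 101.6]]
    - [[-54.9, -30.9, 8], [0, 0, 101.6]]
    - [[-54.9, -30.9, 8], [0, 0, 101.6]]
    - [[-54.9, -30.9, 8], [0, 0, 101.6]]
  hand: 1

```text
t: 0.82
tool_pos: [0.4346, 0.328, 0.1917]
eef_rot: [[-0.224, 0.975, 0.0], [0.975, 0.224, 0.0], [0.0, 0.0, -1.0]]
contact_force: [0.5, 0.7, 0.5]
opening: 0.0854
finger_force: 0.0
```

>>> servo_tool:
  plan:
    - [[-29, 13.2, 5], [0, 0, 47.5]]
    - [[-29, 13.2, 5], [0, 0, 47.5]]
    - [[-29, 13.2, 5], [0, 0, 47.5]]
    - [[-29, 13.2, 5], [0, 0, 47.5]]
    - [[-29, 13.2, 5], [0, 0, 47.5]]

```text
t: 1.45
tool_pos: [0.6236, 0.0836, 0.1431]
eef_rot: [[0.566, 0.824, -0.0], [0.824, -0.566, 0.0], [0.0, -0.0, -1.0]]
contact_force: [0.3, 0.9, -0.9]
opening: 0.0855
finger_force: 0.0
```

>>> servo_tool:
  plan:
    - [[0, 0, 0], [0, 0, 0]]
    - [[0, 0, 0], [0, 0, 0]]

```text
t: 1.7
tool_pos: [0.6222, 0.0855, 0.1432]
eef_rot: [[0.563, 0.827, -0.001], [0.827, -0.563, 0.0], [-0.0, -0.001, -1.0]]
contact_force: [-0.3, 0.4, -0.5]
opening: 0.0859
finger_force: 0.0
```

```bash
cat > go.py <<'E'
from h import *
import sys
# go.py x y z yawdeg (of tool y axis): prints tool shift cm and turn
x,y,z,a=map(float,sys.argv[1:5]);s=state();R=np.array(s['eef_rot'])
cur=np.degrees(np.arctan2(R[1,1],R[0,1]));t=(cur-a+180)%360-180
print('t',round(s['t'],2),'pos',np.round(s['tool_pos'],4),'yaw',cur.round(2),'op',s['opening'],'F',np.round(s['contact_force'],1))
print('shift',np.round(R.T@(np.array([x,y,z])-s['tool_pos'])*100,2),'turn',t.round(2))
E
python3 go.py .6284 .0756 .04 -34.6
python3 - <<'E'
from h import *
s=state();im=camera("wrist");cv2.imwrite("pics/w0.png",im[:,:,::-1])
E
```

```text
t 1.7 pos [0.6222 0.0855 0.1432] yaw -34.25 op 0.0859107583411259 F [-0.3  0.4 -0.5]
shift [-0.46  1.08 10.31] turn 0.35
```

View pics/w0.png

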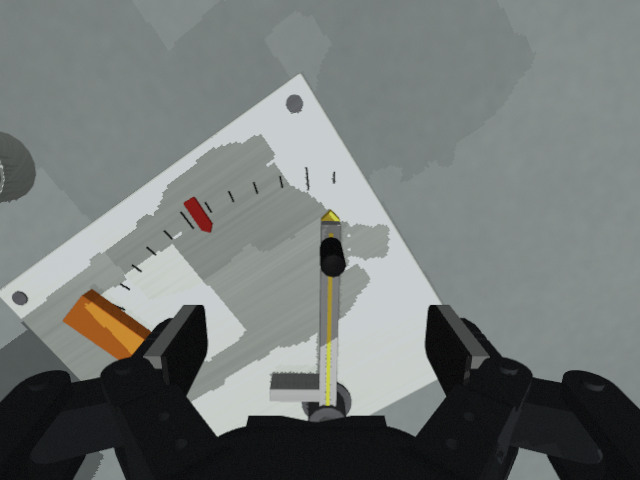

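The wrist view shows the fence upright in the picture, its post top near (333,266), pointer at (331,215) and red mark at (199,215). The bar is at the lower left. I'll cross-check these positions.

Run:
```python
from h import *
s=state();P=ray("wrist",[[333,264]],.0755,s)[0];print('post',P)
for p,z in(([331,213],.016),([213,231],.014)):
    q=ray("wrist",[p],z,s)[0][:2];v=q-[.5432,-.0479];print(q,np.linalg.norm(v),ang(v))
```

```text
post [0.62834989 0.07656072 0.0755    ]
[0.63972677 0.09188234] 0.1698720687366485 -34.62704132569662
[0.55774334 0.1301996 ] 0.17869240778245477 -4.668326651398385
```

>>> servo_tool:
  plan:
    - [[-0.5, 1.1, 3], [0, 0, 0.3]]
    - [[-0.5, 1.1, 6], [0, 0, 0.3]]
    - [[-0.5, 1.1, 6], [0, 0, 0.3]]

```text
t: 2.12
tool_pos: [0.627, 0.0762, 0.0821]
eef_rot: [[0.566, 0.825, -0.004], [0.825, -0.566, -0.0], [-0.002, -0.003, -1.0]]
contact_force: [-0.5, -0.4, 0.4]
opening: 0.0853
finger_force: 0.0
```

>>> servo_tool:
  plan:
    - [[0, 0, 2.5], [0, 0, 0]]
    - [[0, 0, 4.0], [0, 0, 0]]
    - [[0, 0, 4.0], [0, 0, 0]]

```text
t: 2.5
tool_pos: [0.6284, 0.0756, 0.0434]
eef_rot: [[0.566, 0.824, -0.001], [0.824, -0.566, -0.0], [-0.001, -0.001, -1.0]]
contact_force: [0.6, -0.1, -0.3]
opening: 0.0856
finger_force: 0.0
```

>>> servo_tool:
  plan:
    - [[0, 0, 0], [0, 0, 0]]
    - [[0, 0, 0], [0, 0, 0]]
    - [[0, 0, 0], [0, 0, 0]]
    - [[0, 0, 0], [0, 0, 0]]
    - [[0, 0, 0], [0, 0, 0]]
  hand: 0
  grip_force: 30

```text
t: 3.12
tool_pos: [0.6288, 0.0752, 0.0438]
eef_rot: [[0.567, 0.824, 0.0], [0.824, -0.567, 0.0], [0.0, 0.0, -1.0]]
contact_force: [-1.8, 0.8, 5.7]
opening: 0.015
finger_force: 29.1
```

```bash
python3 go.py .5537 .1018 .04 -4
```

```text
t 3.12 pos [0.6288 0.0752 0.0438] yaw -34.54 op 0.015025395680875048 F [-1.8  0.8  5.7]
shift [-2.07 -7.7   0.38] turn -30.54
```

>>> servo_tool:
  plan:
    - [[-0.08, -1.57, 0], [0, 0, -6]]
    - [[-0.33, -3.12, 0], [0, 0, -12]]
    - [[-0.73, -4.64, 0], [0, 0, -18]]
    - [[-1.3, -6.1, 0], [0, 0, -24]]
    - [[-2.0, -7.5, 0], [0, 0, -30]]

```text
t: 3.75
tool_pos: [0.5571, 0.1018, 0.0439]
eef_rot: [[0.076, 0.997, 0.004], [0.997, -0.076, 0.001], [0.001, 0.004, -1.0]]
contact_force: [7.7, 2.2, -3.9]
opening: 0.0149
finger_force: 29.8
```

>>> servo_tool:
  plan:
    - [[0, 0, 0], [0, 0, 0]]
    - [[0, 0, 0], [0, 0, 0]]
    - [[0, 0, 0], [0, 0, 0]]

```text
t: 4.12
tool_pos: [0.5552, 0.102, 0.0438]
eef_rot: [[0.079, 0.997, -0.001], [0.997, -0.079, 0.001], [0.001, -0.001, -1.0]]
contact_force: [-4.8, 9.1, 8.9]
opening: 0.0152
finger_force: 31.0
```

```bash
python3 go.py .5537 .1018 .04 -4
python3 - <<'E'
from h import *
s=state();im=camera("wrist");cv2.imwrite("pics/w1.png",im[:,:,::-1])
v=s['tool_pos'][:2]-[.5432,-.0479];print(ang(v),np.linalg.norm(v))
E
```

```text
t 4.12 pos [0.5552 0.102  0.0438] yaw -4.54 op 0.015239210169379494 F [-4.8  9.1  8.9]
shift [-0.03 -0.15  0.38] turn -0.54
-4.569258269634578 0.15032917490509232
```

View pics/w1.png

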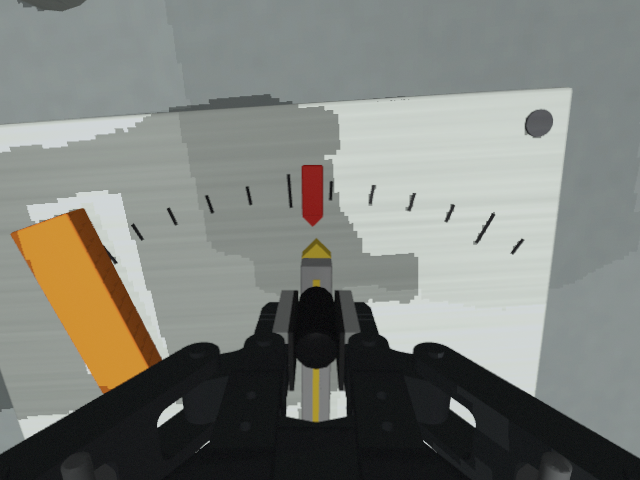

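The wrist view puts the pointer tip at (316,240) and the mark tip at (312.5,225). The fence is about 0.5° short, which matches the arm pose. I'll nudge it.

>>> servo_tool:
  plan:
    - [[0, -0.15, 0], [0, 0, -0.5]]
    - [[0, -0.15, 0], [0, 0, -0.5]]
    - [[0, -0.15, 0], [0, 0, -0.5]]
    - [[0, -0.15, 0], [0, 0, -0.5]]

```text
t: 4.68
tool_pos: [0.5551, 0.102, 0.0438]
eef_rot: [[0.071, 0.998, 0.002], [0.998, -0.071, 0.001], [0.001, 0.002, -1.0]]
contact_force: [3.0, 7.6, 1.9]
opening: 0.015
finger_force: 30.3
```

```bash
python3 go.py .5537 .1018 .04 -4
cat > w.py <<'E'
from h import *
import sys
s=state();im=camera("wrist");cv2.imwrite(f"pics/{sys.argv[1]}.png",im[:,:,::-1])
v=s['tool_pos'][:2]-[.5432,-.0479];print('tcp ang',ang(v),np.linalg.norm(v))
M=masks(im);piv=np.array([.5432,-.0479])
b=blobs(M['red'])[0];q=ray("wrist",[cen(b)],.014,s)[0,:2];print('mark',q,ang(q-piv),np.linalg.norm(q-piv))
b=max(blobs(M['yellow'],5),key=lambda c:-cv2.boundingRect(c)[1]);print(cv2.contourArea(b),cen(b))
q=ray("wrist",[cen(b)],.016,s)[0,:2];print('pointer',q,ang(q-piv),np.linalg.norm(q-piv))
E
python3 w.py w2
```

```text
t 4.67 pos [0.5551 0.102  0.0438] yaw -4.05 op 0.01499584980234121 F [3.  7.6 1.9]
shift [-0.03 -0.14  0.38] turn -0.05
tcp ang -4.52455575695457 0.1503423455079832
mark [0.5566775  0.14636931] -3.968555166818154 0.19473625510234793
379.5 [316.28678085199823, 250.41326306543698]
pointer [0.55645169 0.1186649 ] -4.548796786286361 0.16709121192844723
```

>>> servo_tool:
  plan:
    - [[-0.03, -0.2, 0], [0, 0, 0]]
    - [[-0.03, -0.2, 0], [0, 0, 0]]
    - [[-0.03, -0.2, 0], [0, 0, 0]]

```text
t: 5.1
tool_pos: [0.5537, 0.1021, 0.0439]
eef_rot: [[0.071, 0.998, 0.003], [0.998, -0.071, 0.001], [0.001, 0.003, -1.0]]
contact_force: [4.5, 9.7, -1.1]
opening: 0.0149
finger_force: 30.0
```

```bash
python3 go.py .5537 .1018 .04 -4; python3 w.py w3
```

```text
t 5.1 pos [0.5537 0.1021 0.0439] yaw -4.05 op 0.014939487311397139 F [ 4.5  9.7 -1.1]
shift [-0.03  0.    0.39] turn -0.05
tcp ang -3.9901578869829137 0.15033302041945337
mark [0.55670438 0.14635325] -3.97677202707043 0.19472209436275198
359.5 [315.6601761706073, 250.2285581826611]
pointer [0.55478953 0.11887453] -3.975219356678252 0.16717673637958033
```

Aligned: pointer and mark both at −3.98°. I'll release and lift.

>>> servo_tool:
  plan:
    - [[0, 0, 0], [0, 0, 0]]
    - [[0, 0, 0], [0, 0, 0]]
    - [[0, 0, 0], [0, 0, 0]]
    - [[0, 0, -3], [0, 0, 0]]
    - [[0, 0, -7], [0, 0, 0]]
  hand: 0.6

```text
t: 5.78
tool_pos: [0.5515, 0.101, 0.1136]
eef_rot: [[0.071, 0.998, -0.002], [0.998, -0.071, -0.0], [-0.0, -0.002, -1.0]]
contact_force: [-0.3, 0.7, 0.7]
opening: 0.0513
finger_force: 0.0
```

>>> servo_tool:
  plan:
    - [[0, 0, -1], [0, 0, 0]]
    - [[0, 0, -1], [0, 0, 0]]

```text
t: 6.02
tool_pos: [0.5523, 0.1011, 0.1238]
eef_rot: [[0.07, 0.998, 0.001], [0.998, -0.07, 0.0], [0.0, 0.001, -1.0]]
contact_force: [1.0, -0.3, 0.0]
opening: 0.0509
finger_force: 0.0
```

```bash
python3 go.py .4445 .0945 .1 13.5; python3 w.py w4;python3 m.py|head -6
```

```text
t 6.03 pos [0.5523 0.1011 0.1238] yaw -4.04 op 0.050937917000446656 F [ 1.  -0.3  0. ]
shift [ -1.42 -10.71   2.36] turn -17.54
tcp ang -3.5119979875216947 0.14929497670040115
mark [0.55663308 0.14621692] -3.958614099034997 0.19458115939079312
156.0 [317.65384615384613, 213.92521367521366]
pointer [0.55484374 0.11910907] -3.9881623765768515 0.16741447872750442
top plate [239.1 210.6] [293.2 507.8] 5.44
 pivot [0.26850414 0.11299068] yaw 5.440874099731445Traceback (most recent call last):
  File "m.py", line 16, in <module>
    b=blobs(M['red']&roi)[0];q=ray(n,[cen(b)],.014)[0,:2]
      ~~~~~~~~~~~~~~~~~~~^^^
IndexError: list index out of range
```

>>> servo_tool:
  plan:
    - [[-1.4, -10.7, 2.4], [0, 0, -17.5]]
    - [[-1.4, -10.7, 2.4], [0, 0, -17.5]]
    - [[-1.4, -10.7, 2.4], [0, 0, -17.5]]
    - [[-1.4, -10.7, 6.4], [0, 0, -17.5]]
    - [[-1.4, -10.7, 6.4], [0, 0, -17.5]]

```text
t: 6.75
tool_pos: [0.4434, 0.0946, 0.0576]
eef_rot: [[-0.232, 0.973, -0.005], [0.973, 0.232, -0.0], [0.001, -0.004, -1.0]]
contact_force: [-0.4, 0.6, 0.5]
opening: 0.0509
finger_force: 0.0
```

>>> servo_tool:
  plan:
    - [[0, 0, 0], [0, 0, 0]]

```text
t: 6.88
tool_pos: [0.4448, 0.0947, 0.0598]
eef_rot: [[-0.232, 0.973, -0.001], [0.973, 0.232, -0.0], [0.0, -0.001, -1.0]]
contact_force: [0.5, 0.2, 0.7]
opening: 0.0517
finger_force: 0.0
```

```bash
python3 go.py .4445 .0945 .013 13.5
python3 - <<'E'
from h import *
s=state();im=camera("wrist");cv2.imwrite("pics/w5.png",im[:,:,::-1])
E
```

```text
t 6.88 pos [0.4448 0.0947 0.0598] yaw 13.44 op 0.05171753956071613 F [0.5 0.2 0.7]
shift [-0.02 -0.04  4.68] turn -0.06
```

View pics/w5.png

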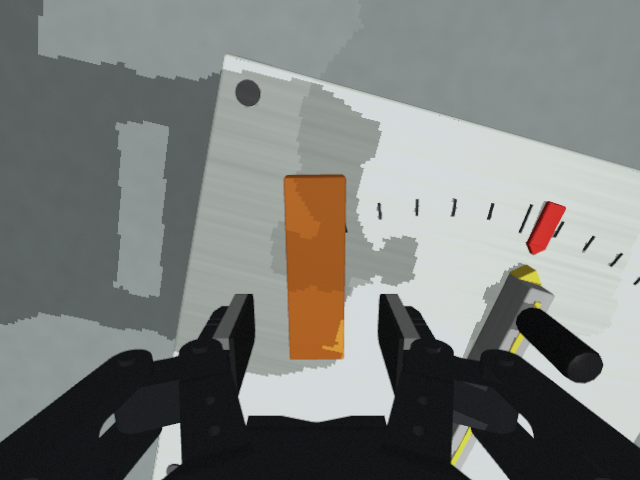

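The wrist view shows the bar upright and centred between the pads, with corners at about (285,176), (345,176), (343,358) and (290,358). I'll descend and grip.

>>> servo_tool:
  plan:
    - [[0, 0, 2.5], [0, 0, 0]]
    - [[0, 0, 4.4], [0, 0, 0]]
    - [[0, 0, 4.6], [0, 0, 0]]
    - [[0, 0, 4.6], [0, 0, 0]]

```text
t: 7.42
tool_pos: [0.445, 0.0948, 0.0143]
eef_rot: [[-0.233, 0.973, 0.001], [0.973, 0.233, 0.0], [-0.0, 0.001, -1.0]]
contact_force: [0.1, 0.5, -0.5]
opening: 0.0513
finger_force: 0.0
```

>>> servo_tool:
  plan:
    - [[0, 0, 0], [0, 0, 0]]
    - [[0, 0, 0], [0, 0, 0]]
    - [[0, 0, 0], [0, 0, 0]]
    - [[0, 0, 0], [0, 0, 0]]
  hand: 0
  grip_force: 20

```text
t: 7.92
tool_pos: [0.445, 0.0948, 0.0143]
eef_rot: [[-0.233, 0.972, 0.002], [0.972, 0.233, 0.0], [-0.0, 0.001, -1.0]]
contact_force: [-1.2, -1.1, 9.9]
opening: 0.0293
finger_force: 21.0
```

```bash
cat >> go.py <<'E'
# pose in the fence frame (mark angle -4.0)
f=np.radians(-4.0);A=np.array([[np.cos(f),np.sin(f)],[-np.sin(f),np.cos(f)]])
print('tcp in fence mm',A@(s['tool_pos'][:2]-[.5432,-.0479])*1000)
E
cat > ff.py <<'E'
import sys,subprocess,numpy as np
x,y=float(sys.argv[1])/1000,float(sys.argv[2])/1000;f=np.radians(-4.0)
p=np.array([.5432,-.0479])+[np.cos(f)*x-np.sin(f)*y,np.sin(f)*x+np.cos(f)*y]
print(subprocess.run(['python3','go.py',str(p[0]),str(p[1]),sys.argv[3],'-4'],capture_output=True,text=True).stdout)
E
python3 ff.py -44 86 .013
```

```text
t 7.92 pos [0.445  0.0948 0.0143] yaw 13.47 op 0.029326057508740965 F [-1.2 -1.1  9.9]
shift [-6.64  4.61  0.14] turn 17.47
tcp in fence mm [-107.91817115  135.48605204]
```

>>> servo_tool:
  plan:
    - [[-0.8, 0.6, -0.15], [0, 0, 2]]
    - [[-2.2, 1.5, -0.15], [0, 0, 6]]
    - [[-4, 2.8, -0.15], [0, 0, 11]]
    - [[-5.6, 3.9, -0.15], [0, 0, 15]]
    - [[-6.6, 4.6, -0.15], [0, 0, 17.5]]

```text
t: 8.55
tool_pos: [0.5057, 0.0404, 0.0153]
eef_rot: [[0.074, 0.997, 0.001], [0.997, -0.074, -0.0], [0.0, 0.001, -1.0]]
contact_force: [-0.7, 0.6, -0.8]
opening: 0.0296
finger_force: 19.9
```

>>> servo_tool:
  plan:
    - [[0, 0, 0], [0, 0, 0]]
    - [[0, 0, 0], [0, 0, 0]]

```text
t: 8.8
tool_pos: [0.5039, 0.0415, 0.0149]
eef_rot: [[0.069, 0.998, -0.001], [0.998, -0.069, 0.0], [0.0, -0.001, -1.0]]
contact_force: [-0.7, 0.9, -0.3]
opening: 0.0293
finger_force: 19.9
```

```bash
python3 ff.py -44 80 .013
python3 - <<'E'
from h import *
s=state();im=camera("wrist");cv2.imwrite("pics/w6.png",im[:,:,::-1])
E
```

```text
t 8.8 pos [0.5039 0.0415 0.0149] yaw -3.98 op 0.029256569708922056 F [-0.7  0.9 -0.3]
shift [-0.65  0.14  0.19] turn 0.02
tcp in fence mm [-45.4365208   86.49046427]
```

View pics/w6.png

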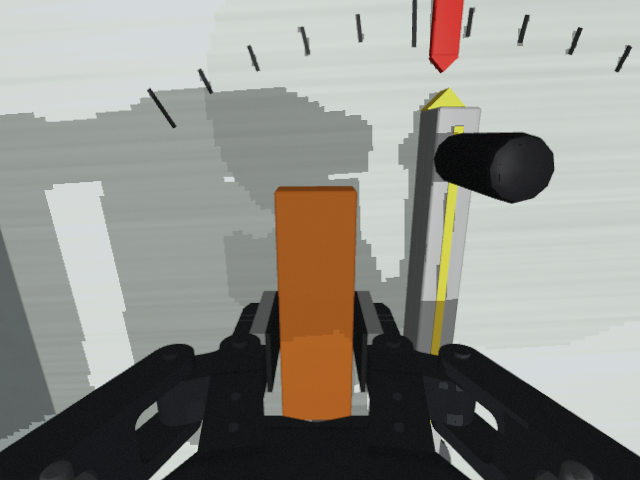

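The wrist view shows the bar held parallel to the fence, its far end at row ~188 and the fence blade to its right. The pointer is still on the red mark. I'll slide the bar to the stop foot.

Run:
```python
from h import *
s=state();q=ray("wrist",[[316,188],[316,187],[280,418]],.024,s)[:,:2]-[.5432,-.0479];f=np.radians(-4.0);A=np.array([[np.cos(f),np.sin(f)],[-np.sin(f),np.cos(f)]]);print(q@A.T)
```

```text
[[-0.04550676  0.13846978]
 [-0.04550713  0.13883056]
 [-0.06118626  0.03784912]]
```

>>> servo_tool:
  plan:
    - [[-0.2, 0.1, 0], [0, 0, 0]]
    - [[-0.4, 0.1, 0], [0, 0, 0]]
    - [[-0.55, 0.1, 0], [0, 0, 0]]
    - [[-0.55, 0.1, 0], [0, 0, 0]]

```text
t: 9.35
tool_pos: [0.5052, 0.0356, 0.015]
eef_rot: [[0.071, 0.998, -0.0], [0.998, -0.071, -0.0], [-0.0, -0.0, -1.0]]
contact_force: [-0.1, 0.6, -0.8]
opening: 0.0296
finger_force: 19.9
```

>>> servo_tool:
  plan:
    - [[-0.1, 0, 0], [0, 0, 0]]
    - [[-0.2, 0, 0], [0, 0, 0]]
    - [[-0.2, 0, 0], [0, 0, 0]]

```text
t: 9.72
tool_pos: [0.505, 0.0336, 0.015]
eef_rot: [[0.07, 0.998, -0.0], [0.998, -0.07, -0.0], [-0.0, -0.0, -1.0]]
contact_force: [0.4, -0.9, -1.0]
opening: 0.0295
finger_force: 19.9
```

>>> servo_tool:
  plan:
    - [[-0.1, 0, 0], [0, 0, 0]]
    - [[-0.1, 0, 0], [0, 0, 0]]

```text
t: 9.98
tool_pos: [0.505, 0.0334, 0.015]
eef_rot: [[0.071, 0.997, 0.0], [0.997, -0.071, 0.001], [0.001, 0.0, -1.0]]
contact_force: [1.4, 10.5, -0.4]
opening: 0.0299
finger_force: 20.0
```

>>> servo_tool:
  plan:
    - [[-0.1, 0, 0], [0, 0, 0]]
    - [[-0.1, 0, 0], [0, 0, 0]]

```text
t: 10.22
tool_pos: [0.5048, 0.0331, 0.015]
eef_rot: [[0.071, 0.997, -0.0], [0.997, -0.071, 0.002], [0.002, -0.0, -1.0]]
contact_force: [0.2, 20.4, 0.6]
opening: 0.0296
finger_force: 20.0
```

The foot stopped the bar. I'll ease the force off, release, lift, then move out with the fingers shut and turned 90° for the sideways push.

>>> servo_tool:
  plan:
    - [[0.2, 0, 0], [0, 0, 0]]
    - [[0.2, 0, 0], [0, 0, 0]]

```text
t: 10.48
tool_pos: [0.5051, 0.0338, 0.015]
eef_rot: [[0.07, 0.998, 0.0], [0.998, -0.07, -0.0], [-0.0, 0.0, -1.0]]
contact_force: [-0.3, -0.5, -1.2]
opening: 0.0293
finger_force: 19.9
```

>>> servo_tool:
  plan:
    - [[0, 0, 0], [0, 0, 0]]
    - [[0, 0, 0], [0, 0, 0]]
    - [[0, 0, 0], [0, 0, 0]]
    - [[0, 0, -3], [0, 0, 0]]
    - [[0, 0, -5], [0, 0, 0]]
  hand: 0.44

```text
t: 11.1
tool_pos: [0.5051, 0.0336, 0.0658]
eef_rot: [[0.07, 0.998, 0.0], [0.998, -0.07, -0.0], [-0.0, 0.0, -1.0]]
contact_force: [-0.4, -0.3, -0.6]
opening: 0.0379
finger_force: 0.0
```

>>> servo_tool:
  plan:
    - [[0, -5, -3], [0, 0, -10]]
    - [[0, -9, -3], [0, 0, -20]]
    - [[0, -9, -3], [0, 0, -30]]
    - [[0, -9, -3], [0, 0, -40]]
    - [[0, -9, -3], [0, 0, -50]]
  hand: 0

```text
t: 11.72
tool_pos: [0.4153, 0.04, 0.0951]
eef_rot: [[-0.723, 0.691, 0.0], [0.691, 0.723, -0.0], [-0.0, 0.0, -1.0]]
contact_force: [-0.5, 0.4, 0.2]
opening: 0.0004
finger_force: 0.0
```

>>> servo_tool:
  plan:
    - [[0, 0, 0], [0, 0, -10]]
    - [[0, 0, 0], [0, 0, -20]]
    - [[0, 0, 0], [0, 0, -30]]
    - [[0, 0, 0], [0, 0, -40]]
    - [[0, 0, 0], [0, 0, -40]]

```text
t: 12.35
tool_pos: [0.4153, 0.04, 0.095]
eef_rot: [[-0.997, 0.071, 0.0], [0.071, 0.997, -0.0], [-0.0, -0.0, -1.0]]
contact_force: [0.5, -0.3, 0.2]
opening: 0.0002
finger_force: 0.0
```

```bash
sed -i "s/'-4'\]/sys.argv[4]]/" ff.py; python3 ff.py -85 76 .014 86; python3 m.py 9 | head -8
python3 - <<'E'
from h import *
s=state();im=camera("wrist");cv2.imwrite("pics/w7.png",im[:,:,::-1])
E
```

```text
t 12.35 pos [0.4153 0.04   0.095 ] yaw 85.91 op 0.00016848483797160375 F [ 0.5 -0.3  0.2]
shift [-4.88 -0.27  8.1 ] turn -0.09
tcp in fence mm [-133.75498229   78.7762966 ]

top plate [187.2 106.2] [173.8 550.3] 4.65
 pivot [0.21523985 0.00813112] yaw 4.6534490585327175Traceback (most recent call last):
  File "m.py", line 16, in <module>
    b=blobs(M['red']&roi)[0];q=ray(n,[cen(b)],.014)[0,:2]
      ~~~~~~~~~~~~~~~~~~~^^^
IndexError: list index out of range
```

View pics/w7.png

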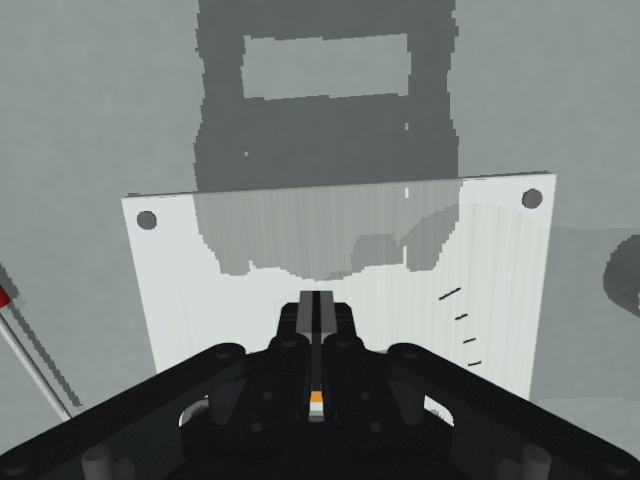

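The wrist view now faces the plate's robot-side edge. The shut fingers are at (317,330), with the bar out of sight behind them. I'll descend beside the bar's outer side.

>>> servo_tool:
  plan:
    - [[-2.5, 0, 4], [0, 0, 0]]
    - [[-4.5, 0, 6], [0, 0, 0]]
    - [[-4.5, 0, 8], [0, 0, 0]]
    - [[-4.5, 0, 8], [0, 0, 0]]

```text
t: 12.95
tool_pos: [0.4594, 0.0369, 0.014]
eef_rot: [[-0.997, 0.073, -0.003], [0.073, 0.997, 0.0], [0.003, -0.0, -1.0]]
contact_force: [1.0, 0.2, 0.6]
opening: 0.0
finger_force: 0.0
```

>>> servo_tool:
  plan:
    - [[-0.5, 0, 0], [0, 0, 0]]
    - [[-1, 0, 0], [0, 0, 0]]
    - [[-1.5, 0, 0], [0, 0, 0]]
    - [[-2, 0, 0], [0, 0, 0]]
    - [[-2.4, 0, 0], [0, 0, 0]]

```text
t: 13.58
tool_pos: [0.4844, 0.0352, 0.0151]
eef_rot: [[-0.998, 0.07, 0.0], [0.07, 0.998, -0.0], [-0.0, -0.0, -1.0]]
contact_force: [-0.6, -0.4, 0.8]
opening: 0.0001
finger_force: 0.3
```

```bash
python3 ff.py -48 79 .014 86
python3 - <<'E'
from h import *
im=camera("scene")
f=ray  # crop of plate, enlarged
c=im[185:345,245:425];cv2.imwrite("pics/s8.png",cv2.resize(c,None,fx=4.4,fy=3.7,interpolation=cv2.INTER_CUBIC)[:,:,::-1])
E
```

```text
t 13.57 pos [0.4844 0.0352 0.0151] yaw 85.96 op 9.852678832562749e-05 F [-0.6 -0.4  0.8]
shift [-1.64  0.03  0.11] turn -0.04
tcp in fence mm [-64.4425949  78.7551528]
```

View pics/s8.png

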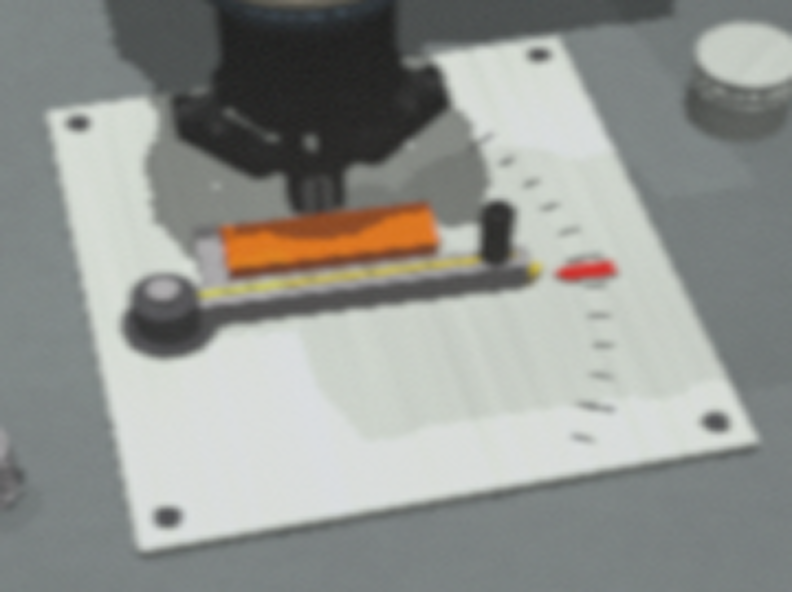

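The scene crop shows the bar against the foot and parallel to the fence, with a small gap left. The fingers are behind the bar and the pointer at (537,270) is on the mark. I'll keep pushing.

>>> servo_tool:
  plan:
    - [[-0.4, 0, 0], [0, 0, 0]]
    - [[-0.8, 0, 0], [0, 0, 0]]
    - [[-1.2, 0, 0], [0, 0, 0]]
    - [[-1.2, 0, 0], [0, 0, 0]]

```text
t: 14.12
tool_pos: [0.4965, 0.0343, 0.015]
eef_rot: [[-0.998, 0.07, 0.0], [0.07, 0.998, -0.0], [-0.0, -0.0, -1.0]]
contact_force: [0.6, -0.0, -0.3]
opening: 0.0001
finger_force: 0.0
```

>>> servo_tool:
  plan:
    - [[-0.1, 0, 0], [0, 0, 0]]
    - [[-0.2, 0, 0], [0, 0, 0]]
    - [[-0.2, 0, 0], [0, 0, 0]]

```text
t: 14.5
tool_pos: [0.4981, 0.0342, 0.015]
eef_rot: [[-0.998, 0.07, 0.0], [0.07, 0.998, -0.0], [-0.0, 0.0, -1.0]]
contact_force: [-0.3, -0.8, -0.1]
opening: 0.0002
finger_force: 0.0
```

>>> servo_tool:
  plan:
    - [[-0.1, 0, 0], [0, 0, 0]]
    - [[-0.1, 0, 0], [0, 0, 0]]

```text
t: 14.75
tool_pos: [0.4991, 0.0341, 0.015]
eef_rot: [[-0.998, 0.07, 0.0], [0.07, 0.998, -0.0], [-0.0, 0.0, -1.0]]
contact_force: [-0.1, -0.1, -0.6]
opening: -0.0001
finger_force: 0.0
```

>>> servo_tool:
  plan:
    - [[-0.1, 0, 0], [0, 0, 0]]
    - [[-0.1, 0, 0], [0, 0, 0]]

```text
t: 15.0
tool_pos: [0.5, 0.0341, 0.0149]
eef_rot: [[-0.998, 0.07, -0.0], [0.07, 0.998, 0.0], [0.0, -0.0, -1.0]]
contact_force: [-1.6, -0.1, 1.3]
opening: 0.0002
finger_force: 0.6
```

>>> servo_tool:
  plan:
    - [[-0.05, 0, 0], [0, 0, 0]]
    - [[-0.05, 0, 0], [0, 0, 0]]

```text
t: 15.25
tool_pos: [0.5, 0.0341, 0.0149]
eef_rot: [[-0.998, 0.07, -0.001], [0.07, 0.998, 0.0], [0.001, -0.0, -1.0]]
contact_force: [-4.7, 0.1, 2.6]
opening: -0.0001
finger_force: 2.4
```

>>> servo_tool:
  plan:
    - [[-0.04, 0, 0], [0, 0, 0]]
    - [[-0.04, 0, 0], [0, 0, 0]]
    - [[-0.04, 0, 0], [0, 0, 0]]
    - [[-0.04, 0, 0], [0, 0, 0]]

```text
t: 15.75
tool_pos: [0.5, 0.0341, 0.0149]
eef_rot: [[-0.998, 0.07, -0.002], [0.07, 0.998, 0.0], [0.002, -0.0, -1.0]]
contact_force: [-7.5, 1.3, 4.1]
opening: 0.0004
finger_force: 3.4
```

>>> servo_tool:
  plan:
    - [[0, 0, 0], [0, 0, 0]]
    - [[0, 0, 0], [0, 0, 0]]
    - [[0, 0, 0], [0, 0, 0]]
    - [[0, 0, 0], [0, 0, 0]]

```text
t: 16.25
tool_pos: [0.5, 0.0341, 0.0149]
eef_rot: [[-0.998, 0.07, -0.002], [0.07, 0.998, 0.0], [0.002, -0.0, -1.0]]
contact_force: [-6.5, 0.7, 4.4]
opening: 0.0007
finger_force: 3.4
```

It held a steady ~7 N without the fence moving. I'll back off, lift and clear the view.

>>> servo_tool:
  plan:
    - [[0.3, 0, 0], [0, 0, 0]]
    - [[2.5, 0, 0], [0, 0, 0]]
    - [[2.5, 0, -5], [0, 0, 0]]
    - [[2.5, 0, -11], [0, 0, 0]]
    - [[2.5, 5, -15], [0, 0, 0]]

```text
t: 16.88
tool_pos: [0.4807, 0.0833, 0.1668]
eef_rot: [[-0.997, 0.074, 0.004], [0.074, 0.997, -0.0], [-0.004, 0.0, -1.0]]
contact_force: [0.0, 0.8, -1.1]
opening: 0.0002
finger_force: 0.0
```

>>> servo_tool:
  plan:
    - [[0, 34, 0], [0, 0, 0]]
    - [[0, 34, 0], [0, 0, 0]]
    - [[0, 34, 0], [0, 0, 0]]
    - [[0, 34, 0], [0, 0, 0]]
    - [[0, 34, 0], [0, 0, 0]]

```text
t: 17.5
tool_pos: [0.5016, 0.3986, 0.1642]
eef_rot: [[-0.998, 0.07, 0.001], [0.07, 0.998, 0.001], [-0.001, 0.001, -1.0]]
contact_force: [0.8, -0.3, 0.1]
opening: 0.0001
finger_force: 0.0
```

>>> servo_tool:
  plan:
    - [[0, 8, 0], [0, 0, 0]]
    - [[0, 8, 0], [0, 0, 0]]

```text
t: 17.75
tool_pos: [0.5068, 0.4796, 0.1637]
eef_rot: [[-0.998, 0.068, 0.001], [0.068, 0.998, 0.001], [-0.001, 0.001, -1.0]]
contact_force: [0.2, -0.9, -0.8]
opening: 0.0002
finger_force: 0.0
```

```bash
python3 m.py 10 | head -6
python3 - <<'E'
import cv2
im=cv2.imread("pics/top10.png")[180:360,230:400];cv2.imwrite("pics/t10.png",cv2.resize(im,None,fx=3.3,fy=3.3,interpolation=cv2.INTER_CUBIC))
E
```

```text
top plate [525.4  52.6] [272.9 301.8] 88.93
 pivot [ 0.54355667 -0.0477535 ] yaw -1.0710449218750118
 mark [0.55679082 0.14530454] r 0.193511110224729 ang -3.921496726615778
 bar [526.2  33.4] [96.5 28.1] 86.08 cen [0.52692156 0.03347036]
 yellow n 111 ang -3.503584 tip [0.55425614 0.12109322] 0.16918538687610923 -3.625867543546135 mean ang -3.6951885075713147
 dark []
```

View pics/t10.png

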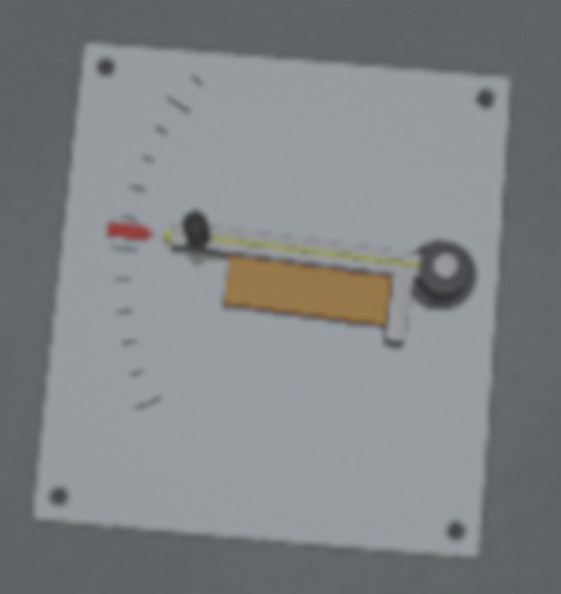

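The top view shows the bar seated against both the blade and the foot, its centre at (0.5269, 0.0335) against the home position (0.5269, 0.0334) and its angle −3.9°. The pointer at (168,236) is on the red mark at (150,234), so I'm handing in.

```bash
python3 -c "
from workcell import *
print(job_done())"
```

```text
the job is handed in; nothing more can be done
None
```

The job is handed in at about 18 s, with no verdict returned: in the last top view the fence was on the red mark (within about 0.5°) and the bar flat and home in the corner after a steady push of about 7 N; the arm stayed clear of the piston, spring and screwdriver.

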